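Press the label holder home behind the shelf lip and hold it

ROBOT

A 7-joint arm with a two-finger parallel gripper is mounted at the origin on the work surface. World frame = base frame: x ahead of the robot, y to its left, z up, the work surface at z = 0. Lengths are in m, angles in rad, forces in N, time in s.
With the tool pointing down it reaches from about 0.4 to 0.875 m from the base axis. Payload 4.4 kg.
Tool frame: the origin (TCP) lies at the very end of the fingers, on their centre line; the grasp point (between the pads) lies 19 mm behind it; z points along the fingers, y is the direction in which the jaws open and shut (so a half turn about z gives the same grasp; the last joint's range is limited). The gripper opens to 85 mm and grips with 20 to 120 N. Pads are 22 mm wide; open, the fingers measure 114 mm over their backs; the gripper's body (76 mm by 85 mm) begins 54 mm behind the grasp point. The pads swing forward as they close: fully open they stand 13 mm farther back than shut.
Start: joints at [-1.389, 0.628, 0.038, 1.517, -0.027, 0.996, -0.02], TCP at [0.159, 0.63, 0.231] pointing down, gripper open.
Joint ranges: [-3.06, 3.06], [-0.37, 2.12], [-1.25, 1.32], [0.18, 2.47], [-1.1, 4.24], [0.23, 1.98], [-2.94, 2.94]. Speed limits (rad/s): [2.57, 2.57, 3.14, 3.14, 3.14, 3.14, 3.14].

INTERFACE

Orientations are given as a unit quaternion [w, x, y, z].
In Python, from rig import r gives the robot as it stands.
- The arm moves only by the tool move_arm, never from a script. Its argument "plan" is a list of rows, each a list of 3 entries, a list of its own where there are three numbers: the shift along the tool's x, y, z in units of 20 mm (1.0 is 20 mm), then the turn about the tool's z in units of 45 degrees (1.0 is 45 degrees), then the gripper command: -1 is shut, 1 is fully open, values between are in proportion. In form: [[[tx, ty, tz], turn, fingers], ...]. A call has 1 to 10 rows; each row shifts and turns the pose as measured when the row begins, along the tool's axes as they then stand; what a row does not reach is not made up. A row lasts 1/12 s, in which the tool goes at most 41.7 mm and 7.16 degrees, less where a joint would pass 70% of its speed; a pose out of reach is approached as far as the arm can. A call with a number of a shift or a turn outside -1 to 1 is refused whole. A call with a gripper value outside its range is refused whole. The fingers move at their own pace and stop on an object; the grip force is fixed at half the most. Time passes only in rows, so rows that do not move let the fingers close. It gives the time, the measured TCP pose, the force and the opening at its end, in the units of the state.
- r.get_obs(): the state, without advancing time (a new reading comes with each control period).
- r.snapshot(name): name is "side" or "top" or "wrist"; returns the picture (384x512x3 uint8, red, green, blue); there is no depth.
- r.get_calibration(name): a dict with "fx", "fy", "cx", "cy" (pixels), "k1" (the pictures are not rectified: a ray, as slopes to the right and down, at radius r is drawn at 1 + k1 r^2 times it, then the intrinsics apply), "origin" and "rotation" of the camera in the world. Camera axes: x right, y down, z forward; pixel columns grow to the right and rows downward; lengths in m; the calibration is good to about 2 mm. A picture is of the moment at which its call begins: read the wrist's pose just before it. get_calibration takes no time and is no camera call; for the wrist camera it gives the pose at the moment of the call.
- r.close_job(): hands the job in, once; it reports no verdict.
Trained networks look in the newest picture that a camera, given by its name, has taken for a name from the list of things; names that differ only in an ending like _2 or _b are one class to them, and where a whole thing is asked for, a point or a joint stands for the part that bears it (a point fixed in the world has none). Each returns a list of dicts, best first, with "conf" (0 to 1); they miss things now and then, are a little off and sometimes report something else, mostly with a low value. They report only what shows in the picture. A call takes as long as a camera call. They do not tell look-alikes from the thing itself.
- r.search_frame(thing, camera): "centre" ([x, y, z] in m, in the coordinates of the camera as it stood for that picture, good to about 4 mm: the middle of the surface that is visible of it).
- r.cut_out(thing, camera): "mask" (384x512 bool, what is visible of it).
The state is a dict: "time": time; "joint_pos": joint angles; "qvel": joint speeds; "effort": joint torques, N m; "position": TCP position; "ee_rot": TCP orientation; "ft_force": force on the tool from outside, world axes, zero at the start; "torque": the same for the moment, N m; "grip_width": finger opening in m.
Only numpy, scipy, OpenCV 4.12 (cv2) and the standard library are available. Lean on these libraries where they do the work, as an engineer would, in place of code of your own. Each camera call takes 0.05 s, during which the arm holds its last target.

TASK

Pick up the wider of the two white clip-on label holders and fit it over the chrome shelf's front lip at the slot, label facing out of the shelf and rear tongue down in the slot behind the lip. Push it straight down against the spring until it is fully home on the lip, firmly but without forcing it, and finish while still holding it pressed home, because the spring lifts it again if you let go. Leave the narrow label holder, the cups and everything else where they stand.

Things in the scene. Friction and masses are not known exactly. Their poses are not given: they have to be found in the camera images.
- holder: Wider label holder, white plastic, 60 g: an inverted-U clip 64 mm wide (y), 18 mm thick (x), 63 mm tall, upright on the counter on its two legs. Origin: underside centre, z up, -x the label side, roughly facing the robot at first. Legs 32 mm long, 4 mm thick, 10 mm gap between (x -5 to +5 mm), bridge z 32 to 37 mm, fin above. Home: origin 32 mm straight below slot, axes along the shelf's.
- holder_face (a point): Middle of the outer face of the wider holder's front leg: a label plate 64 mm wide with a blank paper card. 9 mm from its origin along -x, 16 mm up. The opposite leg (+x, no card) is the rear tongue, 56 mm wide.
- holder_fin (a point): Centre of the wider holder's grip fin, 50 mm above its origin. The fin is 12 mm thick (x), 50 mm long (y), from z 37 to 63 mm, to be pinched across its thickness.
- shelf: Low chrome shelf fixed on the counter. Origin on the counter straight below slot; z up, +x from the lip inward, y along the lip. Board x 12 to 220, y -140 to +220 mm, top z 58 mm; guard rail to z 88 mm at its back and sides. The front lip is an upright wall 4 mm thick (x -2 to +2 mm), z 22 to 70 mm, along the front. The holder must not load the shelf with over 45 N; 10 to 20 N is ample.
- slot (a point): Middle of the lip's top edge at the slot, 70 mm above the counter; axes as the shelf's. The holder's bridge rests here when home. The slot opens just behind the lip: x 2 to 12 mm, y -32 to +32 mm from here, with the sprung seat at its bottom.
- seat (a joint): Black plastic sprung seat in the slot, value in m pressed down: 0 at rest (its top 26 mm below the lip's top edge), about 0.006 with the holder home. It pushes up with 3.6 N at 0 and 7.2 N at 0.006 (600 N/m); there the holder's bridge meets the rigid lip and the force rises steeply.
- narrow_holder: Narrow label holder, same shape and material but only 38 mm wide (fin 38 mm long). Stands on the counter; not to be moved. Origin: centre of its underside.
- cup_a: Clear glass cup, 64 mm across, 85 mm tall, on the counter beyond the label holders. Origin: underside centre. Leave alone.
- cup_b: Clear glass cup, same size, on the counter near the robot in front of the shelf. Origin: underside centre. Leave alone.
- cup_c: Clear glass cup, same size, on the shelf board about 145 mm behind the lip. Origin: underside centre. Leave alone.
- dish: White ceramic dish, 86 mm across, 30 mm tall, on the shelf board about 150 mm behind the slot. Origin: underside centre. Leave alone.
- tin: Stainless steel tin with a flap lid, 60 x 75 x 64 mm, on the shelf board. Origin: underside centre. Leave alone.
- inflator: Red plastic hand inflator, a bulb 57 mm across with a nozzle, 105 mm tall, on the shelf board. Origin: underside centre. Leave alone.
- green_holder: Green silicone holder, an open square tub lying on its side, 90 x 50 x 50 mm, on the counter beyond the label holders. Origin: underside centre. Leave alone.
Not all that is in view belongs to the job. What is shaped like the holder but orange is not meant.

How it is judged:
On the way, in this order (a step that is already met when the one before it is completed fails the run):
1. the wider label holder is lifted off the counter in the fingers (height (world z) of holder above 0.02 m and contact force between holder and the fingers above 1 N), for 0.2 s.
2. the holder straddles the lip, label out, its tongue at least 10 mm down in the slot (x of holder in the frame of slot between -0.006 and 0.006 m and y of holder in the frame of slot between -0.007 and 0.007 m and x of holder_face in the frame of slot below -0.002 m and angle between the x axis of holder and the x axis of shelf, either way round below 0.14 rad and angle between holder's own z axis and vertical below 0.09 rad and z of holder in the frame of slot below -0.01 m), for 0.1 s.
At the end, for the whole second after the job is handed in: Wider holder straddles the lip at the slot, label out (6 mm across, 7 mm along, yaw 0.14 rad, tilt 0.09 rad), bridge within 2.5 mm of the lip's top, seat pressed over 3.5 mm, fingers on it with over 3 N, under 0.01 m/s, all through the last second (x of holder in the frame of slot between -0.006 and 0.006 m and y of holder in the frame of slot between -0.007 and 0.007 m and x of holder_face in the frame of slot below -0.002 m and angle between the x axis of holder and the x axis of shelf, either way round below 0.14 rad and angle between holder's own z axis and vertical below 0.09 rad and z of holder in the frame of slot below -0.0295 m and value of joint seat above 0.0035 m and contact force between holder and the fingers above 3 N and linear speed of holder below 0.01 m/s); the arm keeps its last pose, push and grip.
It fails at once if a bystander is moved more than 25 mm (distance of any of narrow_holder, cup_a, cup_b, cup_c, dish, tin, inflator, green_holder from where it was at the start of the episode above 0.025 m).
It fails at once if the holder is forced against the shelf with more than 45 N (contact force between holder and shelf above 45 N).
It also fails if it takes over 35 s, if anything falls off the work surface, if the arm or the gripper's body presses on something with over 40 N, if the wrist force passes 120 N, or if a joint passes its speed limit or range.

## Working session

There is one attempt and no reset: what is moved stays moved. The work goes in short steps, Python scripts to look and compute and a tool call to move; the robot and the scene stay as the last step left them, time stands still between calls to the robot, and variables do not carry over. Pictures are saved under pics/ and viewed, and the job is handed in when it is done.

Besides the shell and the picture viewer there is one more tool, called after "Request:" by a JSON object that holds its "op" and its "data". move_arm: Moves the arm, as the interface text tells. Shifts and turns lie within -1 to 1; 1 stands for 20 mm of shift or 45 degrees of turn. Its arguments: {"type":"object","properties":{"plan":{"type":"array","items":{"type":"array"}}},"required":["plan"]}

```bash
ls; mkdir -p pics; python3 - <<'E'
from rig import r
import cv2
o=r.get_obs(); print({k:o[k] for k in('time','position','ee_rot','ft_force','grip_width')})
for n in('side','top','wrist'):
    c=r.get_calibration(n); print(n,c)
    im=r.snapshot(n); cv2.imwrite(f'pics/{n}0.png',im[:,:,::-1])
    for t in('holder','narrow_holder','holder_face','slot','shelf','seat','cup_b'):
        try: print(t,[(round(d['conf'],2),[round(float(v),4) for v in d['centre']]) for d in r.search_frame(t,n)])
        except Exception as e: print(t,e)
print(r.get_obs()['time'])
E
```

```text
pics
{'time': 0.0, 'position': array([0.15924017, 0.62955399, 0.23039112]), 'ee_rot': array([-1.13356644e-04,  1.23591736e-01,  9.92332709e-01, -9.29474345e-04]), 'ft_force': array([ 0.07794681,  0.34715227, -0.37935604]), 'grip_width': 0.08533566317604653}
side {'fx': 486.3119690060331, 'fy': 486.3119690060331, 'cx': 254.3220045292266, 'cy': 189.04900331216825, 'k1': -0.18265675799794792, 'origin': array([-0.20125124, -0.84191033,  0.77997054]), 'rotation': array([-0.45449012,  0.81576318, -0.31379677,  0.17175781])}
holder [(0.91, [0.0338, 0.1376, 1.1827]), (0.77, [-0.0021, 0.0716, 1.2966]), (0.74, [0.0492, 0.2098, 1.0757]), (0.56, [-0.0457, 0.176, 1.1236])]
narrow_holder [(0.73, [0.1176, 0.1815, 1.107])]
holder_face [(0.95, [-0.0057, 0.0698, 1.2975]), (0.94, [0.0512, 0.206, 1.0749]), (0.7, [0.0355, 0.1338, 1.1864]), (0.6, [-0.0435, 0.1817, 1.1239])]
slot [(0.88, [-0.0906, -0.0895, 1.5086])]
shelf [(0.66, [-0.0922, -0.0867, 1.5069])]
seat []
cup_b [(0.67, [-0.099, 0.0961, 1.2086]), (0.65, [-0.0927, -0.1918, 1.5642]), (0.34, [-0.0275, -0.1538, 1.5664])]
top {'fx': 433.1038169337895,
[... 452 characters left out ...]
 0.1988, 1.0037]), (0.69, [0.0489, 0.0353, 1.0294]), (0.68, [0.2657, 0.1693, 0.9973]), (0.52, [0.1631, 0.0956, 1.012])]
slot [(0.65, [-0.2273, -0.1021, 1.0227]), (0.38, [-0.2932, -0.1746, 0.9743])]
shelf [(0.93, [-0.2253, -0.1131, 1.0216])]
seat []
cup_b [(0.78, [0.1852, -0.0827, 1.0353]), (0.78, [-0.2937, -0.1741, 0.976]), (0.72, [0.0479, 0.1594, 1.0222])]
wrist {'fx': 329.1004216447981, 'fy': 329.1004216447981, 'cx': 258.42852955347803, 'cy': 195.85617366051548, 'k1': -0.09393394763707957, 'origin': array([0.07717923, 0.65082371, 0.37449879]), 'rotation': array([0.13018187, 0.77829775, 0.60586197, 0.10117592])}
holder []
narrow_holder []
holder_face []
slot []
shelf []
seat []
cup_b []
1.2
```

View pictures.

View pics/side0.png

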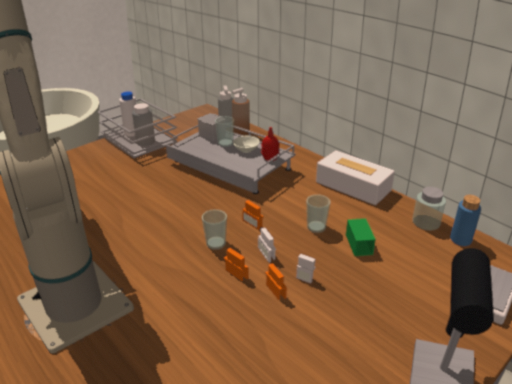

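View pics/top0.png

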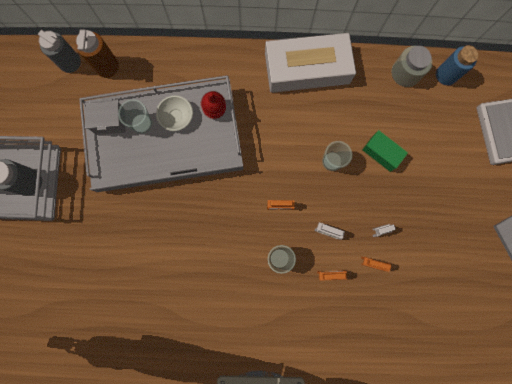

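View pics/wrist0.png

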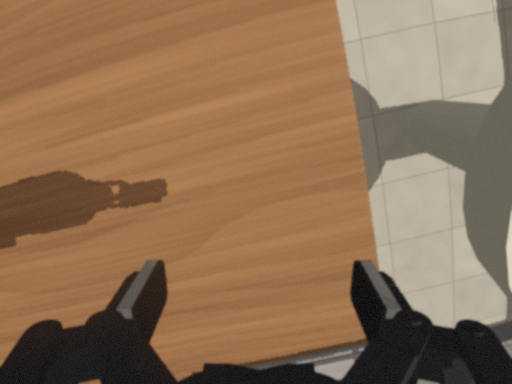

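```bash
cat > h.py <<'E'
import numpy as np,cv2
from scipy.spatial.transform import Rotation as R
def rot(q): return R.from_quat([q[1],q[2],q[3],q[0]]).as_matrix()
def proj(c,P):
    p=(np.atleast_2d(P)-c['origin'])@rot(c['rotation']); s=p[:,:2]/p[:,2:]
    s=s*(1+c['k1']*(s**2).sum(1,keepdims=True)); return s*[c['fx'],c['fy']]+[c['cx'],c['cy']]
def back(c,uv,z):
    d=(np.atleast_2d(np.array(uv,float))-[c['cx'],c['cy']])/[c['fx'],c['fy']]; s=d.copy()
    for _ in range(20): s=d/(1+c['k1']*(s**2).sum(1,keepdims=True))
    w=np.c_[s,np.ones(len(s))]@rot(c['rotation']).T
    return c['origin']+w*((z-c['origin'][2])/w[:,2:])
E
python3 - <<'E'
from rig import r
from h import *
c=r.get_calibration('top')
print('holder',back(c,[330,231],.055),'narrow',back(c,[384,230],.055),'slot',back(c,[184,171],.058))
im=cv2.imread('pics/top0.png')
def crop(n,a,b,x0,x1,f):
    cv2.imwrite(n,cv2.resize(im[a:b,x0:x1],None,fx=f,fy=f,interpolation=cv2.INTER_CUBIC))
crop('pics/t_h.png',205,260,300,410,7)
crop('pics/t_s.png',140,195,80,250,4)
im=cv2.imread('pics/side0.png'); crop('pics/s_h.png',215,300,210,330,6); crop('pics/s_s.png',120,200,160,300,5)
E
```

```text
holder [[ 0.45055936 -0.15070612  0.055     ]] narrow [[ 0.45592978 -0.27855709  0.055     ]] slot [[0.58166123 0.19465338 0.058     ]]
```

View pics/t_h.png

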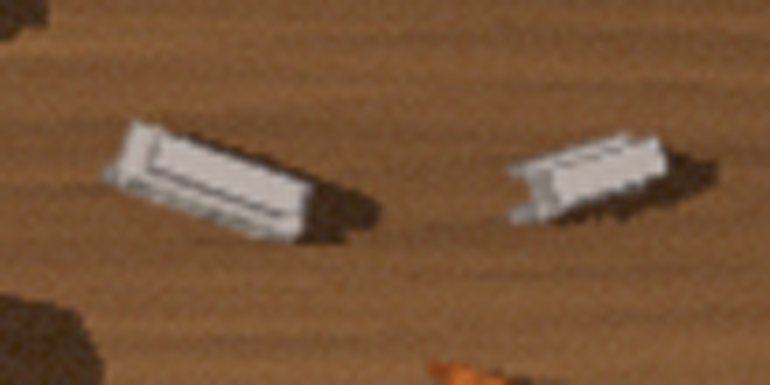

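View pics/t_s.png

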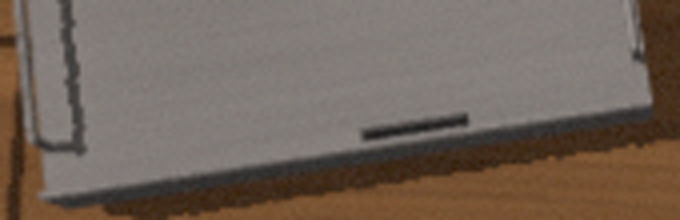

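View pics/s_h.png

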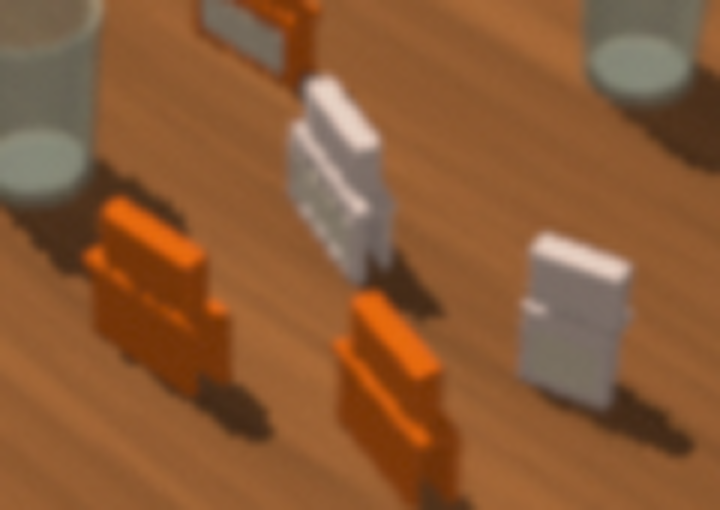

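View pics/s_s.png

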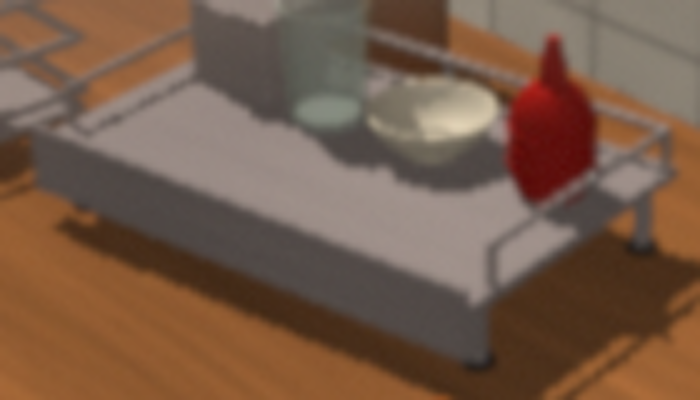

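```bash
python3 - <<'E'
from rig import r
from h import *
c=r.get_calibration('top')
f=lambda l,z,o,s:back(c,[[o[0]+a/s,o[1]+b/s] for a,b in l],z).round(4)
ends=f([(45,199),(652,109)],.07,(80,140),4); d=ends[0]-ends[1]; print('lip',ends,'dir deg',np.degrees(np.arctan2(d[1],d[0])))
sl=f([(362,131),(466,114)],.058,(80,140),4);print('slot back edge',sl,sl.mean(0)); d=sl[0]-sl[1]; print(np.degrees(np.arctan2(d[1],d[0])))
fin=f([(158,135),(312,185),(290,215),(150,165)],.063,(300,205),7);print('fin',fin,fin.mean(0))
d=fin[0]-fin[1]; print(np.degrees(np.arctan2(d[1],d[0])))
o=r.get_obs();m=rot(o['ee_rot']);print(m.round(3))
E
```

```text
lip [[0.5294 0.4067 0.07  ]
 [0.5924 0.056  0.07  ]] dir deg 100.1840331960241
slot back edge [[0.5766 0.2262 0.058 ]
 [0.5885 0.1655 0.058 ]] [0.58255 0.19585 0.058  ]
101.09194070591522
fin [[ 0.4653 -0.1319  0.063 ]
 [ 0.45   -0.1833  0.063 ]
 [ 0.44   -0.176   0.063 ]
 [ 0.4553 -0.1293  0.063 ]] [ 0.45265  -0.155125  0.063   ]
73.42355417668911
[[-0.969  0.245 -0.   ]
 [ 0.245  0.969 -0.   ]
 [ 0.    -0.    -1.   ]]
```

Request:
{"op": "move_arm", "data": {"plan": [[[-1,-0.8,0],0.05,1],[[-1,-0.8,0],0.05,1],[[-1,-0.8,0],0.05,1],[[-1,-0.8,0],0.05,1],[[-1,-0.8,0],0.05,1],[[-1,-0.8,0],0.05,1],[[-1,-0.8,0],0.05,1],[[-1,-0.8,0],0.05,1],[[-1,-0.8,0],0.05,1],[[-1,-0.8,0],0.05,1]]}}

```text
time: 2.03
position: [0.2746, 0.4007, 0.2298]
ee_rot: [-0.002, 0.319, 0.948, 0.004]
ft_force: [0.9, 0.4, -0.1]
grip_width: 0.0854
```

Request:
{"op": "move_arm", "data": {"plan": [[[-1,-0.4,0],0.07,1],[[-1,-0.4,0],0.07,1],[[-1,-0.4,0],0.07,1],[[-1,-0.4,0],0.07,1],[[-1,-0.4,0],0.07,1],[[-1,-0.4,0],0.07,1],[[-1,-0.4,0],0.07,1],[[-1,-0.4,0],0.07,1],[[-1,-0.4,0],0.07,1],[[-1,-0.4,0],0.07,1]]}}

```text
time: 2.87
position: [0.3388, 0.1865, 0.2303]
ee_rot: [-0.002, 0.576, 0.817, 0.007]
ft_force: [0.6, -0.6, -0.0]
grip_width: 0.0859
```

Request:
{"op": "move_arm", "data": {"plan": [[[-1,0.1,0],0.05,1],[[-1,0.1,0],0.05,1],[[-1,0.2,0],0.05,1],[[-1,0.2,0],0.05,1],[[-1,0.3,0],0.05,1],[[-1,0.3,0],0.05,1],[[-1,0.3,0],0.05,1],[[-1,0.3,0],0.05,1],[[-1,0.4,0],0.05,1],[[-1,0.4,0],0.05,1]]}}

```text
time: 3.7
position: [0.4241, -0.0131, 0.2304]
ee_rot: [-0.003, 0.731, 0.683, 0.01]
ft_force: [-0.5, -0.2, -0.7]
grip_width: 0.0854
```

```bash
cat > go.py <<'E'
from rig import r
from h import *
import sys
# usage: target x y z yaw(deg of tool y)
x,y,z,yw=map(float,sys.argv[1:5])
o=r.get_obs(); m=rot(o['ee_rot']); p=np.array(o['position'])
cur=np.degrees(np.arctan2(m[1,1],m[0,1]))
d=(np.array([x,y,z])-p)@m/.02
print('t',o['time'],'pos',p.round(4),'yaw',cur.round(2),'tilt z',m[:,2].round(4),'need units',d.round(2),'turn',round(-(yw-cur)/45,3),'F',o['ft_force'].round(2),'w',round(o['grip_width'],4))
E
python3 go.py .4527 -.155 .2 -16.6
python3 - <<'E'
from rig import r
import cv2
cv2.imwrite('pics/w1.png',r.snapshot('wrist')[:,:,::-1])
E
```

```text
t 3.7 pos [ 0.4241 -0.0131  0.2304] yaw -3.88 tilt z [ 0.0103  0.0184 -0.9998] need units [-7.01  1.89  1.4 ] turn 0.283 F [-0.47 -0.17 -0.67] w 0.0854
```

View pics/w1.png

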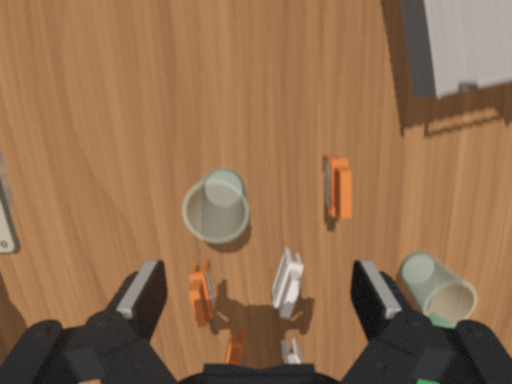

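Request:
{"op": "move_arm", "data": {"plan": [[[-1,0.2,0.2],0.04,1],[[-1,0.2,0.2],0.04,1],[[-1,0.2,0.2],0.04,1],[[-1,0.2,0.2],0.04,1],[[-1,0.3,0.2],0.04,1],[[-1,0.3,0.2],0.04,1],[[-1,0.3,0],0.04,1],[[0,0,0],0,1]]}}

```text
time: 4.42
position: [0.4393, -0.1687, 0.2052]
ee_rot: [0.001, 0.806, 0.592, 0.012]
ft_force: [0.1, 0.1, -0.3]
grip_width: 0.0855
```

```bash

python3 go.py .4527 -.155 .2 -16.6
python3 - <<'E'
from rig import r
import cv2
c=r.get_calibration('wrist');print(c)
cv2.imwrite('pics/w2.png',cv2.resize(r.snapshot('wrist')[:,:,::-1],None,fx=1.5,fy=1.5))
for t in('holder','narrow_holder'):print([(d['conf'],d['centre']) for d in r.search_frame(t,'wrist')])
E
```

```text
t 4.4167 pos [ 0.4393 -0.1687  0.2052] yaw -17.41 tilt z [ 0.0204  0.0135 -0.9997] need units [0.85 0.43 0.28] turn -0.018 F [ 0.06  0.06 -0.3 ] w 0.0855
{'fx': 329.1004216447981, 'fy': 329.1004216447981, 'cx': 258.42852955347803, 'cy': 195.85617366051548, 'k1': -0.09393394763707957, 'origin': array([ 0.46033983, -0.09054175,  0.34986365]), 'rotation': array([ 0.15475669,  0.97625118, -0.1507893 , -0.01570337])}
[(0.85, [-0.0899, -0.0083, 0.3275]), (0.81, [0.0096, -0.0338, 0.2917]), (0.61, [0.0255, -0.1485, 0.2776]), (0.57, [-0.0352, 0.0803, 0.346])]
[(0.96, [0.0519, 0.0719, 0.3409])]
```

View pics/w2.png

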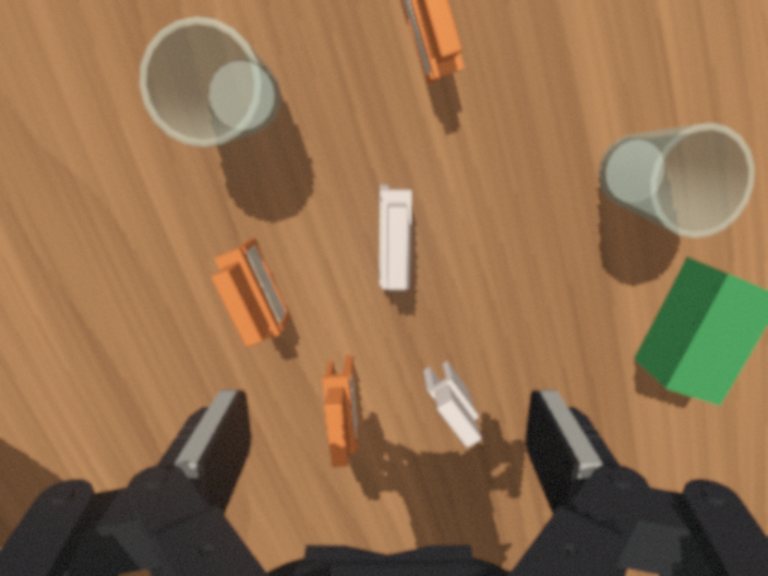

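```bash

python3 - <<'E'
from rig import r
from h import *
im=cv2.imread('pics/w2.png'); cv2.imwrite('pics/w2c.png',cv2.resize(im[170:330,330:480],None,fx=5,fy=3.6,interpolation=cv2.INTER_CUBIC)[:590])
E
```

```text
(no output)
```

View pics/w2c.png

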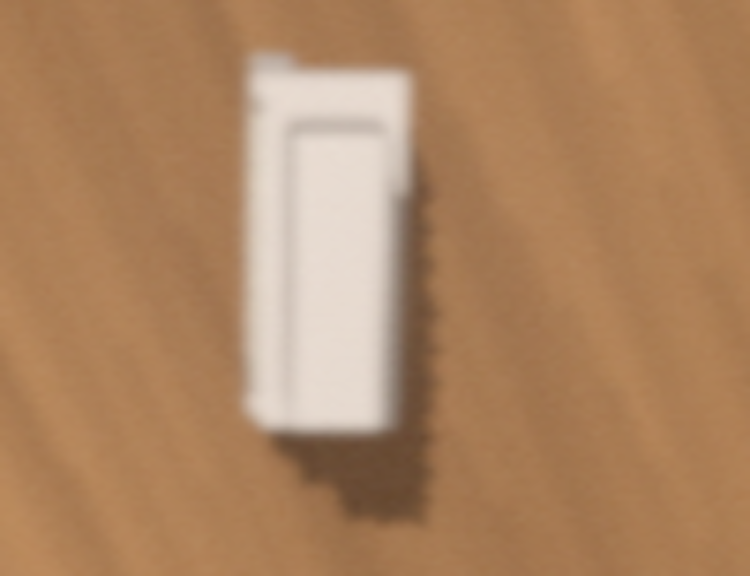

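```bash

python3 - <<'E'
from rig import r
from h import *
c=r.get_calibration('wrist')
g=lambda l,z:back(c,[((330+u/5+.5)/1.5-.5,(170+v/3.6+.5)/1.5-.5) for u,v in l],z)
f=g([(289,122),(387,122),(395,432),(290,432)],.063)
print(f.round(4),f.mean(0).round(4)); a=(f[0]+f[1]-f[2]-f[3])/2; print(np.linalg.norm(a),np.degrees(np.arctan2(a[1],a[0]))-90)
b=g([(247,70),(412,70),(247,420)],.037);print(b.round(4)); a=b[0]-b[2];print(np.linalg.norm(a),np.degrees(np.arctan2(a[1],a[0]))-90, np.linalg.norm(b[0]-b[1]),((b[1]+b[2])/2).round(4))
# TCP position in image to check tool direction
E
```

```text
[[ 0.4525 -0.1219  0.063 ]
 [ 0.4633 -0.1253  0.063 ]
 [ 0.4496 -0.1756  0.063 ]
 [ 0.4373 -0.1718  0.063 ]] [ 0.4507 -0.1486  0.063 ]
0.05212565348400909 -16.10550778207515
[[ 0.4495 -0.115   0.037 ]
 [ 0.4692 -0.1211  0.037 ]
 [ 0.4306 -0.1757  0.037 ]]
0.06352068107786654 -17.309651637521497 0.020652837371988746 [ 0.4499 -0.1484  0.037 ]
```

```bash
python3 go.py .4503 -.1485 .042 -16.8
```

```text
t 4.5667 pos [ 0.4389 -0.1634  0.2048] yaw -17.03 tilt z [ 0.0183  0.0181 -0.9997] need units [0.69 0.23 8.16] turn -0.005 F [ 0.04  0.95 -0.26] w 0.0855
```

```bash

python3 - <<'E'
from rig import r
from h import *
c=r.get_calibration('wrist'); print(c['origin'])
c['origin']=np.array([ 0.46033983, -0.09054175,  0.34986365]);c['rotation']=np.array([ 0.15475669,  0.97625118, -0.1507893 , -0.01570337])
g=lambda l,z:back(c,[((330+u/5+.5)/1.5-.5,(170+v/3.6+.5)/1.5-.5) for u,v in l],z)
f=g([(289,122),(387,122),(395,432),(290,432)],.063)
print(f.mean(0).round(4)); a=(f[0]+f[1]-f[2]-f[3])/2; print(np.degrees(np.arctan2(a[1],a[0]))-90)
b=g([(247,70),(412,70),(247,420)],.037); a=b[0]-b[2];print(np.degrees(np.arctan2(a[1],a[0]))-90,((b[1]+b[2])/2).round(4))
E
```

```text
[ 0.45975954 -0.08580896  0.34975645]
[ 0.4514 -0.1547  0.063 ]
-16.487327290379426
-17.69875628333196 [ 0.4506 -0.1545  0.037 ]
```

Request:
{"op": "move_arm", "data": {"plan": [[[0.3,0.1,1],0,1],[[0.3,0.1,1],0,1],[[0,0,1],0,1],[[0,0,1],0,1],[[0,0,0],0,1],[[0,0,0],0,1]]}}

```text
time: 5.07
position: [0.451, -0.1422, 0.1244]
ee_rot: [-0.002, 0.799, 0.601, 0.016]
ft_force: [-0.6, 0.3, -0.5]
grip_width: 0.0856
```

```bash

python3 - <<'E'
from rig import r
from h import *
c=r.get_calibration('wrist');im=r.snapshot('wrist')[:,:,::-1]
import pickle;pickle.dump(c,open('c3.pkl','wb'))
print(c['origin'])
cv2.imwrite('pics/w3.png',cv2.resize(im,None,fx=1.5,fy=1.5,interpolation=cv2.INTER_CUBIC))
E
python3 go.py .4503 -.1485 .042 -16.8
```

```text
[ 0.46992072 -0.06496695  0.26989236]
t 5.1167 pos [ 0.4509 -0.142   0.1246] yaw -16.17 tilt z [ 0.023   0.0235 -0.9995] need units [-0.44 -0.    4.12] turn 0.014 F [0.31 0.68 0.22] w 0.0854
```

View pics/w3.png

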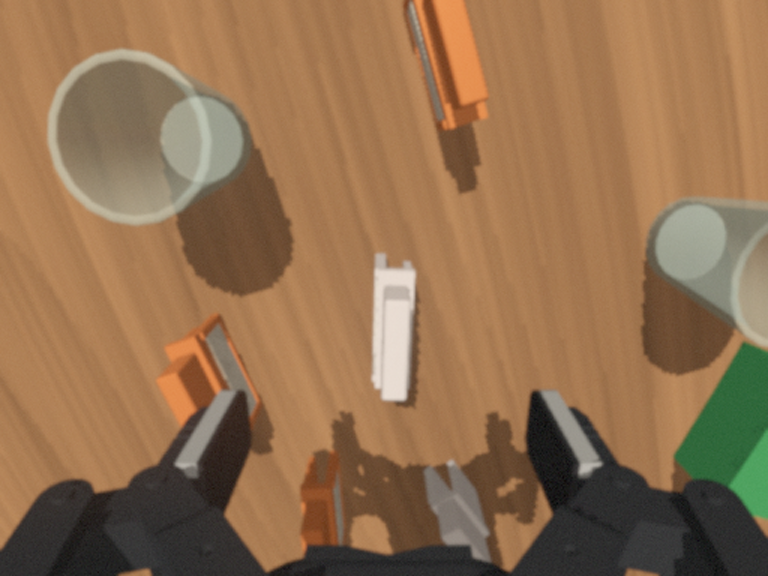

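```bash

python3 - <<'E'
import pickle
from h import *
c=pickle.load(open('c3.pkl','rb'))
g=lambda l,z:back(c,[((u+.5)/1.5-.5,(v+.5)/1.5-.5) for u,v in l],z)
f=g([(386,301),(411,301),(409,401),(382,401)],.063)
print(f.round(4),f.mean(0).round(4)); a=(f[0]+f[1]-f[2]-f[3])/2; print(np.linalg.norm(a),np.degrees(np.arctan2(a[1],a[0]))-90)
E
python3 go.py .451 -.154 .041 -16.8
```

```text
[[ 0.4535 -0.1307  0.063 ]
 [ 0.464  -0.1339  0.063 ]
 [ 0.4499 -0.1817  0.063 ]
 [ 0.4377 -0.178   0.063 ]] [ 0.4513 -0.1561  0.063 ]
0.04982179645125088 -17.42865107389079
t 5.1167 pos [ 0.4509 -0.142   0.1246] yaw -16.17 tilt z [ 0.023   0.0235 -0.9995] need units [-0.7   0.11  4.16] turn 0.014 F [0.31 0.68 0.22] w 0.0854
```

Request:
{"op": "move_arm", "data": {"plan": [[[-0.3,0.05,1],0.01,1],[[-0.3,0.05,1],0.01,1],[[-0.2,0,1],0,1],[[0,0,0.5],0,1],[[0,0,0],0,1]]}}

```text
time: 5.53
position: [0.4563, -0.1559, 0.0587]
ee_rot: [0.003, 0.802, 0.597, 0.021]
ft_force: [-0.3, -0.5, 0.8]
grip_width: 0.0858
```

```bash
python3 go.py .4512 -.1555 .041 -17
```

```text
t 5.5333 pos [ 0.4563 -0.1559  0.0587] yaw -16.77 tilt z [ 0.0364  0.0207 -0.9991] need units [-0.08 -0.27  0.87] turn 0.005 F [-0.3  -0.54  0.82] w 0.0858
```

Request:
{"op": "move_arm", "data": {"plan": [[[0,-0.25,0.4],0,1],[[0,0,0.4],0,1],[[0,0,0],0,1]]}}

```text
time: 5.78
position: [0.4549, -0.1545, 0.0454]
ee_rot: [0.005, 0.802, 0.597, 0.023]
ft_force: [0.8, 1.2, 0.2]
grip_width: 0.0855
```

```bash
python3 go.py .4512 -.1555 .041 -17
python3 - <<'E'
from rig import r
from h import *
im=r.snapshot('wrist')[:,:,::-1]
cv2.imwrite('pics/w4.png',cv2.resize(im,None,fx=1.5,fy=1.5,interpolation=cv2.INTER_CUBIC))
E
```

```text
t 5.7833 pos [ 0.4549 -0.1545  0.0454] yaw -16.7 tilt z [ 0.0423  0.019  -0.9989] need units [-0.11 -0.17  0.21] turn 0.007 F [0.77 1.16 0.16] w 0.0855
```

View pics/w4.png

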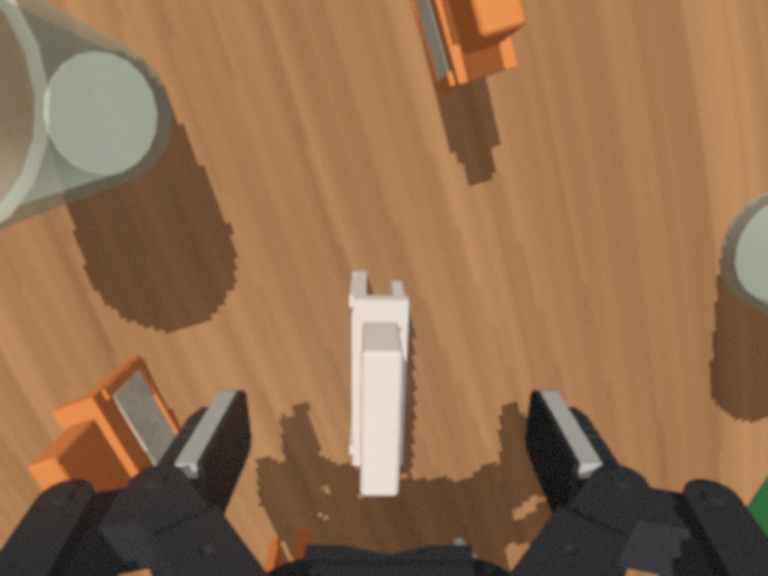

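Request:
{"op": "move_arm", "data": {"plan": [[[-0.1,-0.2,0.2],0,0.2],[[0,0,0],0,-0.4],[[0,0,0],0,-1],[[0,0,0],0,-1],[[0,0,0],0,-1]]}}

```text
time: 6.25
position: [0.4525, -0.1557, 0.0439]
ee_rot: [0.007, 0.802, 0.597, 0.024]
ft_force: [-0.0, -0.0, 0.3]
grip_width: 0.0253
```

```bash
python3 go.py .4512 -.1555 .041 -17
```

```text
t 6.25 pos [ 0.4525 -0.1557  0.0439] yaw -16.65 tilt z [ 0.0472  0.0173 -0.9987] need units [-0.01 -0.07  0.14] turn 0.008 F [-0.04 -0.04  0.3 ] w 0.0253
```

```bash
cat >> go.py <<'E'
print('q',np.round(o['joint_pos'],4).tolist(),'eff',np.round(o['effort'],2).tolist())
E
python3 go.py .4512 -.1555 .041 -17
```

```text
t 6.25 pos [ 0.4525 -0.1557  0.0439] yaw -16.65 tilt z [ 0.0472  0.0173 -0.9987] need units [-0.01 -0.07  0.14] turn 0.008 F [-0.04 -0.04  0.3 ] w 0.0253
q [0.1562, 0.7191, 0.2054, 2.1703, -0.6483, 0.2766, 0.6456] eff [0.03, -46.9, 3.25, -6.06, -0.06, -0.06, 0.0]
```

Request:
{"op": "move_arm", "data": {"plan": [[[0,0,0.1],0,-1],[[0,0,0],0,-1]]}}

```text
time: 6.42
position: [0.4523, -0.1556, 0.0426]
ee_rot: [0.007, 0.802, 0.597, 0.024]
ft_force: [-0.5, 1.9, 1.2]
grip_width: 0.0106
```

```bash
python3 go.py .4512 -.1555 .041 -17
```

```text
t 6.4167 pos [ 0.4523 -0.1556  0.0426] yaw -16.65 tilt z [ 0.0471  0.0179 -0.9987] need units [-0.01 -0.06  0.08] turn 0.008 F [-0.5   1.88  1.23] w 0.0106
q [0.1582, 0.7215, 0.2031, 2.1713, -0.6539, 0.2735, 0.6514] eff [-0.27, -45.8, 2.97, -7.17, -0.19, -0.52, 0.02]
```

Request:
{"op": "move_arm", "data": {"plan": [[[0,0,0],0,-1],[[0,0,-0.5],0,-1],[[0,0.2,-1],0,-1],[[0,0.4,-1],0,-1],[[0,0.4,-1],0,-1],[[0,0.4,-1],0,-1],[[0,0.4,-1],0,-1],[[0,0.4,-1],0,-1]]}}

```text
time: 7.08
position: [0.484, -0.1691, 0.1742]
ee_rot: [0.0, 0.802, 0.597, 0.02]
ft_force: [0.6, 0.6, -0.9]
grip_width: 0.0103
```

```bash
python3 go.py .57 .193 .15 10.5
python3 - <<'E'
from rig import r
from h import *
im=r.snapshot('wrist')[:,:,::-1]
cv2.imwrite('pics/w5.png',cv2.resize(im,None,fx=1.5,fy=1.5,interpolation=cv2.INTER_CUBIC))
im=r.snapshot('side')[:,:,::-1]
cv2.imwrite('pics/s5.png',cv2.resize(im[100:300,150:400],None,fx=3,fy=3,interpolation=cv2.INTER_CUBIC))
E
```

```text
t 7.0833 pos [ 0.484  -0.1691  0.1742] yaw -16.72 tilt z [ 0.0325  0.0233 -0.9992] need units [18.53 -1.12  1.77] turn -0.605 F [ 0.64  0.6  -0.88] w 0.0103
q [-0.0286, 0.5501, 0.4906, 1.9876, -0.4549, 0.6883, 0.4627] eff [1.34, -43.09, 5.29, -12.6, -0.41, -0.7, 0.35]
```

View pics/w5.png

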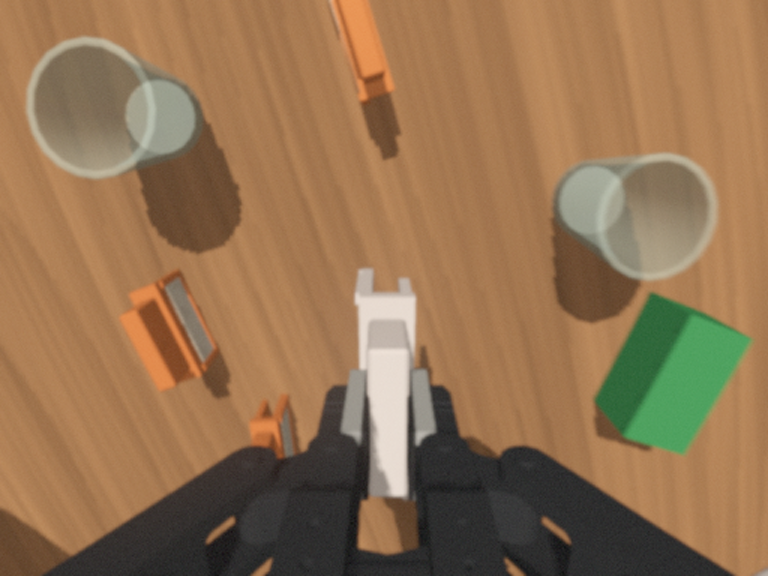

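View pics/s5.png

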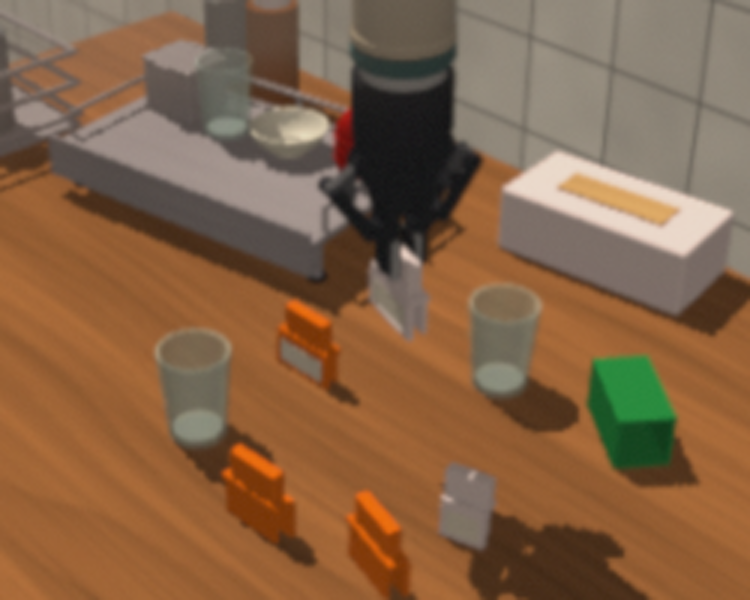

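Request:
{"op": "move_arm", "data": {"plan": [[[1,-0.1,0],-0.03,-1],[[1,-0.1,0],-0.03,-1],[[1,0,0],-0.03,-1],[[1,0,0],-0.03,-1],[[1,0.1,0],-0.04,-1],[[1,0.1,0],-0.04,-1],[[1,0.2,0],-0.04,-1],[[1,0.2,0],-0.04,-1],[[1,0.3,0],-0.04,-1],[[1,0.3,0],-0.04,-1]]}}

```text
time: 8.02
position: [0.534, 0.0291, 0.1732]
ee_rot: [0.002, 0.709, 0.705, 0.016]
ft_force: [0.1, 0.0, -0.9]
grip_width: 0.0107
```

```bash
python3 go.py .57 .193 .15 10.5
```

```text
t 8.0167 pos [0.534  0.0291 0.1732] yaw -0.32 tilt z [ 0.0256  0.0187 -0.9995] need units [8.18 1.73 1.36] turn -0.24 F [ 0.07  0.04 -0.89] w 0.0107
q [-0.3919, 0.5688, 0.4436, 1.9339, -0.3982, 0.6973, 0.2892] eff [1.7, -46.58, 5.59, -13.57, -0.15, -0.11, 0.17]
```

Request:
{"op": "move_arm", "data": {"plan": [[[1,0.3,0],-0.05,-1],[[1,0.3,0],-0.05,-1],[[1,0.3,0],-0.05,-1],[[0.8,0.3,0.1],-0.05,-1],[[0.3,0.2,0.1],-0.04,-1],[[0,0,0],0,-1],[[0,0,0],0,-1],[[0,0,0],0,-1]]}}

```text
time: 8.68
position: [0.552, 0.1218, 0.1627]
ee_rot: [-0.002, 0.632, 0.775, 0.011]
ft_force: [-0.4, -0.8, -0.5]
grip_width: 0.0107
```

```bash
python3 go.py .57 .193 .15 10.5
cat > shot.py <<'E'
from rig import r
from h import *
import sys,pickle
n,cam=sys.argv[1:3]
c=r.get_calibration(cam);o=r.get_obs();im=r.snapshot(cam)[:,:,::-1]
pickle.dump((c,{k:o[k] for k in('position','ee_rot')}),open(n+'.pkl','wb'))
cv2.imwrite(f'pics/{n}_raw.png',im)
cv2.imwrite(f'pics/{n}.png',cv2.resize(im,None,fx=1.5,fy=1.5,interpolation=cv2.INTER_CUBIC))
E
python3 shot.py w6 wrist
```

```text
t 8.6833 pos [0.552  0.1218 0.1627] yaw 11.56 tilt z [ 0.0119  0.0194 -0.9997] need units [3.3  1.59 0.71] turn 0.024 F [-0.35 -0.84 -0.5 ] w 0.0107
q [-0.5077, 0.6179, 0.3885, 1.8508, -0.3629, 0.7266, 0.289] eff [-0.5, -49.28, 5.24, -14.99, -0.09, -0.05, 0.01]
```

View pics/w6.png

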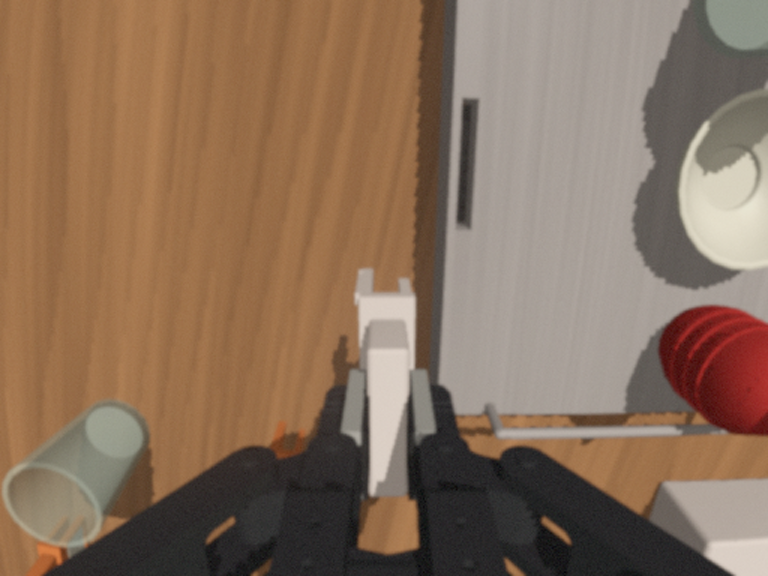

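```bash
python3 - <<'E'
from h import *
im=cv2.imread('pics/w6_raw.png')
cv2.imwrite('pics/w6a.png',cv2.resize(im[55:165,280:340],None,fx=10,fy=5,interpolation=cv2.INTER_CUBIC))
cv2.imwrite('pics/w6b.png',cv2.resize(im[170:340,215:315],None,fx=6,fy=3.4,interpolation=cv2.INTER_CUBIC))
E
```

```text
(no output)
```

View pics/w6a.png

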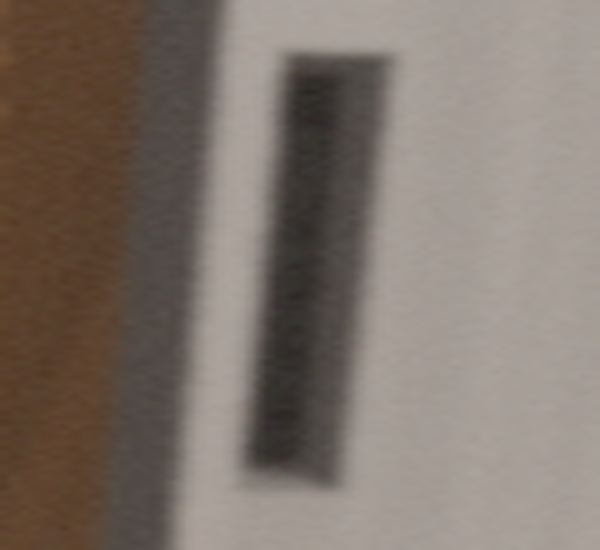

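View pics/w6b.png

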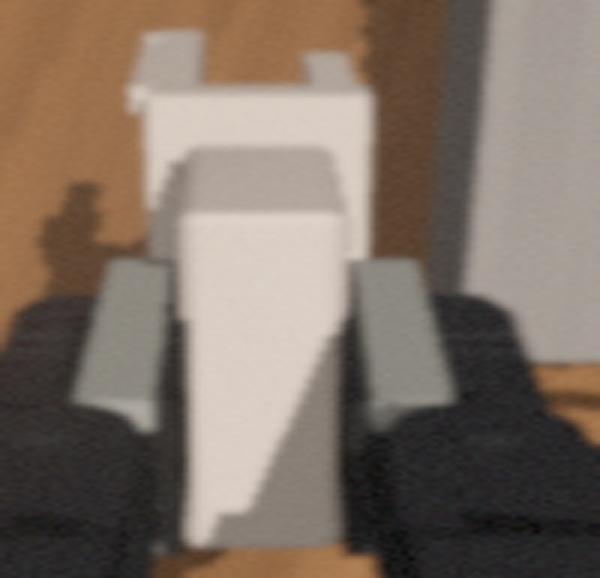

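```bash
cat > an.py <<'E'
import pickle
from h import *
c,o=pickle.load(open('w6.pkl','rb'))
p=o['position'];m=rot(o['ee_rot'])
A=lambda l,z:back(c,[(280+(u+.5)/10-.5,55+(v+.5)/5-.5) for u,v in l],z)
B=lambda l,z:back(c,[(215+(u+.5)/6-.5,170+(v+.5)/3.4-.5) for u,v in l],z)
deg=lambda d:np.degrees(np.arctan2(d[1],d[0]))
lf=A([(222,0),(172,550)],.07); lr=A([(286,60),(243,472)],.07); sb=A([(393,57),(340,487)],.058)
for n,e,x in(('lipfront',lf,-2),('liprear',lr,2),('slotback',sb,12)):
    d=e[0]-e[1]; print(n,e.round(4)[:,:2].tolist(),'yaw',deg(d)-90,'len',np.linalg.norm(d))
yaw=np.radians(np.mean([deg(e[0]-e[1])-90 for e in(lf,sb)]))
ex=np.array([np.cos(yaw),np.sin(yaw),0]);ey=np.array([-ex[1],ex[0],0])
s=[];
x=np.mean([(e.mean(0)@ex)-k/1000 for e,k in((lf,-2),(lr,2),(sb,12))]);print('xs',[(e.mean(0)@ex)-k/1000 for e,k in((lf,-2),(lr,2),(sb,12))])
y=np.mean([sb.mean(0)@ey]);print('y',y,lr.mean(0)@ey)
slot=x*ex+y*ey;print('slot',slot.round(4),'yaw',np.degrees(yaw))
hz=p[2]-.0426
br=B([(146,92),(375,90)],hz+.037);fi=B([(180,212),(343,212),(343,547),(187,547)],hz+.063)
print('br in tool mm',((br-p)@m*1000).round(1).tolist());print('fin',((fi-p)@m*1000).round(1).tolist())
d=fi[0]+fi[1]-fi[2]-fi[3];print('fin yaw',deg(d)-90,'tool yaw',deg(m[:,1]), 'fin centre', fi.mean(0).round(4), 'len',np.linalg.norm(d)/2)
d=br[1]-br[0];print('br yaw',deg(d),np.linalg.norm(d))
E
python3 an.py; python3 go.py .57 .193 .15 10.5
```

```text
lipfront [[0.5602, 0.2307], [0.5745, 0.1556]] yaw 10.74206989248097 len 0.07647933028995516
liprear [[0.5663, 0.224], [0.5769, 0.1679]] yaw 10.636901160034256 len 0.05708938177698034
slotback [[0.5755, 0.2272], [0.587, 0.1655]] yaw 10.545861740642309 len 0.06281464044194102
xs [np.float64(0.5952554231627789), np.float64(0.5959464457536716), np.float64(0.5955250760028792)]
y 0.08562752159267044 0.08702697895326442
slot [0.5695 0.1942 0.    ] yaw 10.64396581656164
br in tool mm [[32.4, -10.3, 6.0], [32.6, 8.0, 6.3]]
fin [[26.0, -6.7, -20.1], [26.0, 4.5, -19.9], [-24.5, 5.3, -20.7], [-24.3, -6.9, -20.9]]
fin yaw 11.85205458762492 tool yaw 11.558372572050922 fin centre [0.5506 0.122  0.1831] len 0.05039762129532402
br yaw 12.187993699803423 0.0183269309228453
t 8.7333 pos [0.5519 0.1212 0.1628] yaw 11.52 tilt z [ 0.0119  0.0191 -0.9997] need units [3.32 1.59 0.72] turn 0.023 F [-0.13 -0.68 -0.81] w 0.0108
q [-0.5074, 0.6177, 0.389, 1.8511, -0.3628, 0.7266, 0.289] eff [-0.62, -49.5, 5.16, -15.19, -0.12, -0.08, 0.01]
```

```bash
python3 go.py .5708 .1938 .145 10.3
```

```text
t 8.7333 pos [0.5519 0.1212 0.1628] yaw 11.52 tilt z [ 0.0119  0.0191 -0.9997] need units [3.35 1.64 0.97] turn 0.027 F [-0.13 -0.68 -0.81] w 0.0108
q [-0.5074, 0.6177, 0.389, 1.8511, -0.3628, 0.7266, 0.289] eff [-0.62, -49.5, 5.16, -15.19, -0.12, -0.08, 0.01]
```

Request:
{"op": "move_arm", "data": {"plan": [[[0.8,0.4,0.1],0.01,-1],[[0.8,0.4,0.2],0.01,-1],[[0.8,0.4,0.2],0.01,-1],[[0.5,0.3,0.2],0,-1],[[0.2,0.1,0],0,-1],[[0,0,0],0,-1],[[0,0,0],0,-1]]}}

```text
time: 9.32
position: [0.5734, 0.1789, 0.1507]
ee_rot: [0.0, 0.649, 0.761, 0.009]
ft_force: [-0.7, -0.1, -0.1]
grip_width: 0.0106
```

```bash
python3 go.py .5708 .1938 .135 10.3;python3 shot.py w7 wrist
```

```text
t 9.3167 pos [0.5734 0.1789 0.1507] yaw 9.13 tilt z [ 0.0124  0.0134 -0.9998] need units [ 0.75 -0.02  0.79] turn -0.026 F [-0.66 -0.08 -0.13] w 0.0106
q [-0.5945, 0.6817, 0.4048, 1.7626, -0.3832, 0.7595, 0.1664] eff [-0.62, -52.8, 6.0, -15.53, -0.11, -0.08, -0.02]
```

View pics/w7.png

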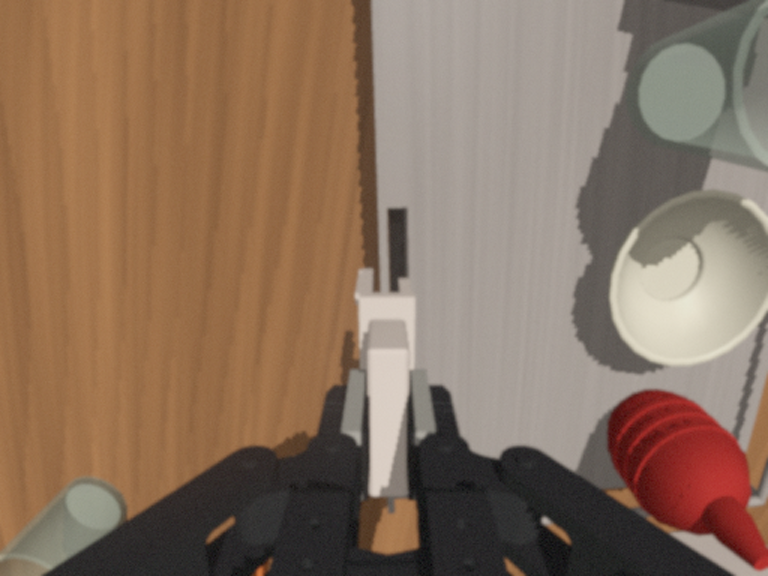

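Request:
{"op": "move_arm", "data": {"plan": [[[0.4,0,0.2],-0.02,-1],[[0.4,0,0.2],-0.01,-1],[[0,0,0.2],0,-1],[[0,0,0],0,-1],[[0,0,0],0,-1]]}}

```text
time: 9.78
position: [0.5702, 0.1933, 0.1384]
ee_rot: [0.001, 0.64, 0.768, 0.009]
ft_force: [0.6, -0.3, -0.1]
grip_width: 0.0106
```

```bash
python3 go.py .5708 .1938 .135 10.3;python3 shot.py w8 wrist
```

```text
t 9.7833 pos [0.5702 0.1933 0.1384] yaw 10.4 tilt z [ 0.0123  0.0127 -0.9998] need units [0.02 0.03 0.17] turn 0.002 F [ 0.64 -0.34 -0.09] w 0.0106
q [-0.6108, 0.6988, 0.3917, 1.7675, -0.3877, 0.7358, 0.167] eff [0.03, -53.42, 6.3, -14.7, -0.03, -0.05, -0.0]
```

View pics/w8.png

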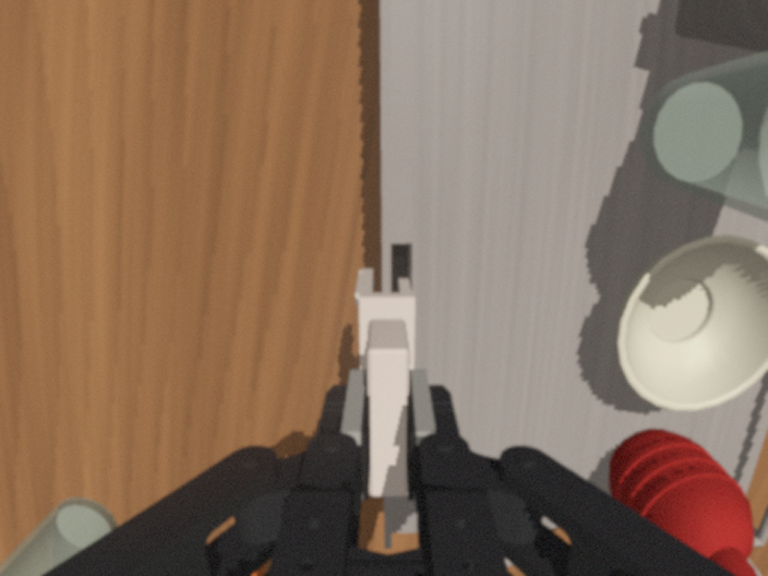

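Request:
{"op": "move_arm", "data": {"plan": [[[0,0,0.5],0,-1],[[0,0,0.5],0,-1],[[0,0,0.5],0,-1],[[0,0,0],0,-1],[[0,0,0],0,-1]]}}

```text
time: 10.25
position: [0.5705, 0.1925, 0.1048]
ee_rot: [0.001, 0.641, 0.768, 0.008]
ft_force: [0.6, 0.1, -0.9]
grip_width: 0.0108
```

```bash
python3 go.py .5708 .1938 .0805 10.3;python3 shot.py w9 wrist
```

```text
t 10.25 pos [0.5705 0.1925 0.1048] yaw 10.33 tilt z [ 0.0118  0.0117 -0.9999] need units [0.05 0.01 1.21] turn 0.001 F [ 0.61  0.07 -0.89] w 0.0108
q [-0.5927, 0.7444, 0.3648, 1.7878, -0.4123, 0.67, 0.1881] eff [-0.18, -54.24, 6.02, -13.28, -0.04, -0.02, 0.0]
```

View pics/w9.png

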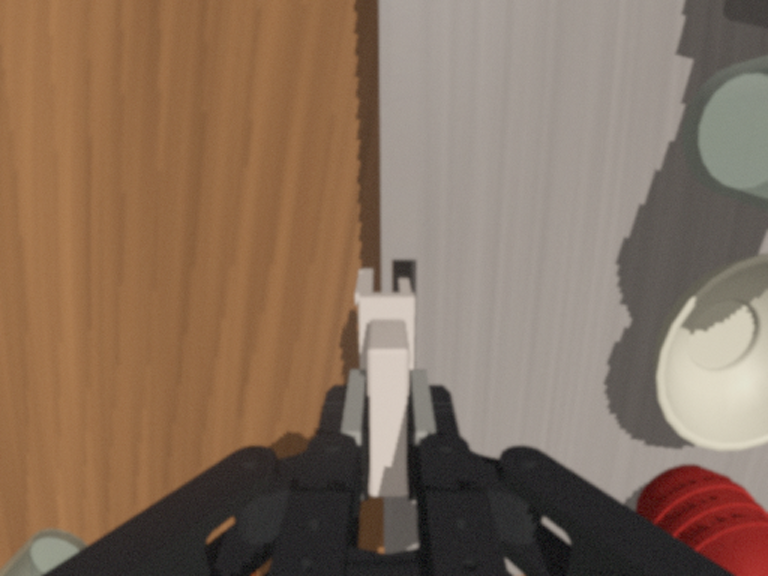

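Request:
{"op": "move_arm", "data": {"plan": [[[0,0,0.3],0,-1],[[0,0,0.3],0,-1],[[0,0,0.2],0,-1],[[0,0,0],0,-1]]}}

```text
time: 10.63
position: [0.5709, 0.1926, 0.0875]
ee_rot: [0.001, 0.641, 0.768, 0.008]
ft_force: [0.3, 0.2, -0.7]
grip_width: 0.0107
```

```bash
python3 go.py .5708 .1938 .0805 10.3
```

```text
t 10.6333 pos [0.5709 0.1926 0.0875] yaw 10.33 tilt z [ 0.0123  0.0117 -0.9999] need units [ 0.06 -0.    0.35] turn 0.001 F [ 0.31  0.21 -0.67] w 0.0107
q [-0.5831, 0.7687, 0.3497, 1.7958, -0.4252, 0.6362, 0.1989] eff [0.15, -55.65, 6.29, -13.2, -0.05, -0.18, 0.02]
```

Request:
{"op": "move_arm", "data": {"plan": [[[0,0,0.15],0,-1],[[0,0,0.1],0,-1],[[0,0,0.05],0,-1]]}}

```text
time: 10.88
position: [0.5714, 0.1925, 0.0823]
ee_rot: [0.001, 0.641, 0.768, 0.009]
ft_force: [-1.0, -1.4, 5.6]
grip_width: 0.0105
```

```bash
python3 go.py .5708 .1938 .0805 10.3
```

```text
t 10.8833 pos [0.5714 0.1925 0.0823] yaw 10.32 tilt z [ 0.0129  0.0123 -0.9998] need units [ 0.07 -0.02  0.09] turn 0.0 F [-1.   -1.45  5.61] w 0.0105
q [-0.5793, 0.7763, 0.3446, 1.7977, -0.4295, 0.6256, 0.203] eff [-0.0, -52.33, 5.74, -12.69, -0.11, -0.72, -0.04]
```

Request:
{"op": "move_arm", "data": {"plan": [[[0,0,0.1],0,-1],[[0,0,0.08],0,-1]]}}

```text
time: 11.05
position: [0.5715, 0.1924, 0.0805]
ee_rot: [0.001, 0.641, 0.768, 0.009]
ft_force: [-4.5, -2.2, 18.0]
grip_width: 0.0107
```

```bash
python3 go.py .5708 .1938 .0805 10.3
```

```text
t 11.05 pos [0.5715 0.1924 0.0805] yaw 10.31 tilt z [ 0.0131  0.0132 -0.9998] need units [ 0.08 -0.02  0.  ] turn 0.0 F [-4.54 -2.22 18.03] w 0.0107
q [-0.5771, 0.7785, 0.3422, 1.7987, -0.4315, 0.6219, 0.2053] eff [-0.1, -45.89, 4.73, -12.1, -0.26, -1.78, -0.09]
```

```bash
python3 shot.py w10 wrist; python3 shot.py s10 side; python3 shot.py t10 top; python3 go.py .5708 .1938 .0805 10.3; python3 - <<'E'
import cv2
im=cv2.imread('pics/s10_raw.png');cv2.imwrite('pics/s10c.png',cv2.resize(im[100:220,150:310],None,fx=5,fy=5,interpolation=cv2.INTER_CUBIC))
E
```

```text
t 11.2 pos [0.5715 0.1925 0.0807] yaw 10.31 tilt z [ 0.0132  0.0134 -0.9998] need units [ 0.07 -0.02  0.01] turn 0.0 F [-3.93 -1.5  10.11] w 0.0109
q [-0.5771, 0.7781, 0.3422, 1.7989, -0.4316, 0.6218, 0.2053] eff [-0.04, -49.69, 5.27, -12.58, -0.21, -1.23, -0.06]
```

View pics/w10.png

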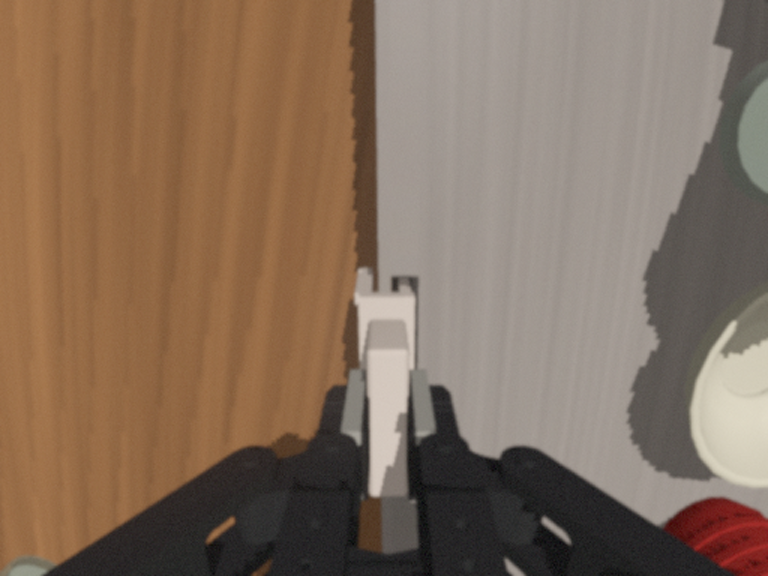

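View pics/s10c.png

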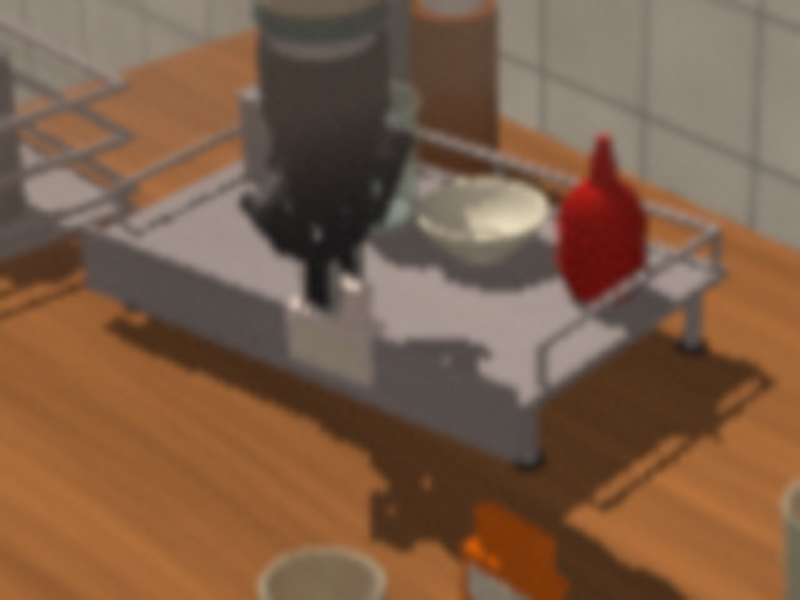

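Request:
{"op": "move_arm", "data": {"plan": [[[0,0,0.1],0,-1],[[0,0,0.1],0,-1]]}}

```text
time: 11.37
position: [0.5716, 0.1924, 0.0805]
ee_rot: [0.0, 0.641, 0.768, 0.01]
ft_force: [-5.5, -1.7, 18.0]
grip_width: 0.0107
```

```bash
for i in 1 2 3 4; do python3 go.py .5708 .1938 .0805 10.3 | head -1; python3 shot.py w11_$i wrist;done;python3 go.py .5708 .1938 .0805 10.3
```

```text
t 11.3667 pos [0.5716 0.1924 0.0805] yaw 10.3 tilt z [ 0.0136  0.0155 -0.9998] need units [ 0.08 -0.03  0.  ] turn -0.0 F [-5.52 -1.69 17.96] w 0.0107
t 11.4167 pos [0.5716 0.1924 0.0805] yaw 10.29 tilt z [ 0.0136  0.0156 -0.9998] need units [ 0.08 -0.03  0.  ] turn -0.0 F [-4.88 -2.02 15.85] w 0.011
t 11.4667 pos [0.5716 0.1923 0.0805] yaw 10.29 tilt z [ 0.0136  0.0155 -0.9998] need units [ 0.08 -0.02  0.  ] turn -0.0 F [-4.2  -1.32 15.86] w 0.0107
t 11.5167 pos [0.5716 0.1924 0.0805] yaw 10.29 tilt z [ 0.0137  0.0155 -0.9998] need units [ 0.08 -0.03  0.  ] turn -0.0 F [-5.38 -1.78 15.9 ] w 0.0105
t 11.5667 pos [0.5716 0.1924 0.0805] yaw 10.3 tilt z [ 0.0137  0.0155 -0.9998] need units [ 0.08 -0.03  0.  ] turn -0.0 F [-4.14 -1.59 16.65] w 0.0108
q [-0.5747, 0.7777, 0.34, 1.7998, -0.4332, 0.6201, 0.2076] eff [0.05, -47.3, 5.01, -12.49, -0.23, -1.74, -0.07]
```

```bash
python3 -c "
from rig import r
print(r.close_job()); print(r.get_obs()['ft_force'],r.get_obs()['position'],r.get_obs()['time'])"
```

```text
the job is handed in; nothing more can be done
None
the job is handed in; nothing more can be done
```

I picked up the wider white holder by its fin and fitted it over the shelf lip at the slot, label outward and tongue in the slot. I pressed it home and handed it in while still holding it down. No verdict was reported.

**Last checks before handing in (t ≈ 11.6 s):**
- **Push:** the downward push was steady at about 16 N. The highest reading was 18 N, well under the 45 N limit.
- **Height:** the tool was at z = 80.5 mm, which is where I had calculated the holder would be home. It stopped there and the force rose steeply, as expected when the bridge meets the lip. The holder had not slipped in the fingers.
- **Position:** the holder should be within about 2 mm of the slot and within about 0.5° of the shelf's direction. I worked this out from the tool's pose and how the holder sat in the grip.
- **Tilt:** the tool was tilted about 1.2° (0.02 rad). I did not measure the holder's own tilt separately.
- **Pictures:** after the first press they showed the label facing out, the tongue in the slot, and nothing disturbed around the shelf. I did not look again at the narrow holder or the items on the counter, but the arm passed well above them.

**What was not clean:**
- When I first pressed down, the force fell from 18 N to 10 N once I held still, so I pressed again.
- A sideways force of about 5 N remained at the end.
- During the grasp the tool tilted to about 3° because joint 6 was near its limit. Most of that went away after lifting.

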